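Close the water filter and flip its service tag

ROBOT

A 6-joint arm with a two-finger parallel gripper is mounted at the origin on the work surface. World frame = base frame: x ahead of the robot, y to its left, z up, the work surface at z = 0. Lengths are in mm, angles in rad, forces in N, time in s.
With the tool pointing down it reaches from about 250 to 775 mm from the base axis. Payload 4 kg.
Tool frame: the origin (TCP) lies midway between the tips of the shut fingers; the grasp point (between the pads) lies 19 mm behind it; z points along the fingers, y is the line along which they close (so a half turn about z gives the same grasp; the last joint's range is limited). The gripper opens to 85 mm and grips with 20 to 120 N. Pads are 22 mm wide; open, the fingers measure 114 mm over their backs; the gripper's body (76 mm by 85 mm) begins 54 mm behind the grasp point. The pads swing forward as they close: fully open they stand 13 mm farther back than shut.
Start: joints at [-1.241, 0.087, 1.371, -0, 1.684, -0.103], TCP at [230.677, -499.305, 231.341] pointing down, gripper open.
Joint ranges: [-3.1, 3.1], [-0.76, 2.03], [0.27, 2.55], [-1.08, 4.22], [0.17, 2.65], [-2.57, 2.57]. Speed limits (rad/s): [2.79, 2.79, 3.14, 3.14, 3.14, 3.14].

INTERFACE

Orientations are given as a unit quaternion [x, y, z, w].
In Python, from bench import ctrl gives the robot as it stands.
- The arm moves only by the tool step_arm, never from a script. Its arguments are lists of equal length, an entry for each row: "hand": the finger opening in mm, from 0 to 85.4; "dp": the shift along the world's x, y, z in mm, a list of three; "yaw": the turn about the world's z in rad. In form: {"hand": [hand, ...], "dp": [[tx, ty, tz], ...], "yaw": [yaw, ...]}. A call has 1 to 20 rows; each row is the pose to reach, as a shift and turn from the pose commanded when the call began; what a row does not reach only later rows make up. A row lasts 1/8 s, in which the tool goes at most 62.5 mm and 10.7 degrees, less where a joint would pass 70% of its speed; a pose out of reach is approached as far as the arm can. A call with a gripper value outside its range is refused whole. The fingers move at their own pace and stop on an object; the grip force is fixed at half the most. Time passes only in rows, so rows that repeat a pose let the fingers close. It gives the time, the measured TCP pose, the force, the opening and the grip force at its end, in the units of the state.
- ctrl.state(): the state, without advancing time (a new reading comes with each control period).
- ctrl.snapshot(name): name is "side" or "top" or "wrist"; returns the picture (384x512x3 uint8, red, green, blue); there is no depth.
- ctrl.calibration(name): a dict with "camera_matrix" (3x3 intrinsics, pixels), "rvec" (rotation vector, rad) and "tvec" (3), from world to camera coordinates, as OpenCV has them; the wrist camera has in their place "T_tool_cam" (4x4, takes a point from camera to tool coordinates, whose origin is the TCP and whose axes are the flange's). Camera axes: x right, y down, z forward; pixel columns grow to the right and rows downward; lengths in mm; the calibration is good to about 2 mm. A picture is of the moment at which its call begins: read the wrist's pose just before it. calibration takes no time and is no camera call.
- ctrl.sign_off(): hands the job in; it is judged then, once.
Trained networks look in the newest picture that a camera, given by its name, has taken for a name from the list of things; names that differ only in an ending like _2 or _b are one class to them, and where a whole thing is asked for, a point or a joint stands for the part that bears it (a point fixed in the world has none). Each returns a list of dicts, best first, with "score" (0 to 1); they miss things now and then, are a little off and sometimes report something else, mostly with a low value. They report only what shows in the picture. A call takes as long as a camera call. They do not tell look-alikes from the thing itself.
- ctrl.recognise(camera, label): "point" ([column, row] in pixels, amid what is visible of it).
- ctrl.spot_point(camera, label): "point" ([column, row] in pixels: a listed point, or the origin of a listed thing).
The state is a dict: "time": time; "joint_positions": joint angles; "qd": joint speeds; "effort": joint torques, N m; "tool_pos": TCP position; "eef_rot": TCP orientation; "ft_force": force on the tool from outside, world axes, zero at the start; "torque": the same for the moment, N m; "width": finger opening in mm; "grasp_force": force on a finger pad.
Only numpy, scipy, OpenCV 4.12 (cv2) and the standard library are available. Lean on these libraries where they do the work, as an engineer would, in place of code of your own. Each camera call takes 0.05 s, during which the arm holds its last target. There are 200 camera calls.

TASK

Close the washing machine's water filter: set the lid with the bar grip on the open housing so that its two lugs drop through the slots, press it down against the spring and twist it clockwise a quarter turn until it locks, and let go. Then spin the two-sided service tag half a turn, as far as it goes, so that its drop emblem shows where the three bars showed. Leave the other things on the counter where they are.

Things in the scene. Friction and masses are not known exactly. Their poses are not given: they have to be found in the camera images.
- housing: Fixed white filter housing on a 120 mm square, 8 mm thick foot: upright round pot, 100 mm outer diameter, 90 mm high, open on top. Origin: centre of its underside on the counter, z up. The mouth has an 8.5 mm thick inward lip, free opening 70 mm diameter, cut by two open slots at its own +x and -x sides. Below the lip runs a groove of 86 mm diameter for the lid's lugs.
- housing_mouth (a point): Centre of the mouth, level with its rim, 90 mm above the counter; axes as the housing's.
- housing_slot (a point): Middle of the slot at the housing's +x side, level with the rim; its twin is across the mouth, at -x. Slots are 18 mm wide and reach out to 43 mm from the axis.
- housing_pipe (a point): Outer end of the pipe stub at the housing's +y, 80 mm from the axis, 45 mm up (nut 40 mm diameter, top at 65 mm); its twin is at -y. Lugs that came through the slots turn clockwise (seen from above) about 90 degrees to a stop, so that the locked lid's bar points along the two stubs; the wrong way is blocked.
- cartridge (a joint): How far (m) the spring-loaded grey plate in the mouth, 48 mm diameter, is pressed down: 0 (plate 7.5 mm below the rim) to 0.012. It resists with about 2 N to begin with and about 7 N when the lid is fully down (0.008). Unpressed it carries the lid with the lugs still inside the slots (lid's origin 82.5 mm above the counter), where the lid cannot turn.
- lid: Light grey bayonet lid, about 120 g; the same after half a turn. Origin: centre of its underside, z up. Plug 66 mm diameter, 15.5 mm high, chamfered foot, two lugs; flange 90 mm diameter from 15.5 to 22.5 mm; bar above. Fully pressed, the flange rests on the housing's rim (origin 74.5 mm above the counter); locked and let go, the spring lifts it about 2 mm until the lugs bear under the lip.
- lid_bar (a point): Top centre of the lid's bar grip, 52.5 mm above the lid's underside; axes as the lid's. The bar runs along x right over the lugs: 64 mm long (x), 14 mm thick (y), 30 mm high above the flange.
- lid_lug (a point): Outer end of the lug at the lid's +x, 40 mm from the axis; its twin is at -x. Lugs are 12 mm wide and 5 mm thick, at the very bottom of the plug.
- tag (a joint): Turn (rad) of the tag about its upright axis, its middle: white upright plate 110 mm wide, 6 thick, 60 high, lower edge 46 mm above the counter. At 0 it lies along the stand's y, the face with three bars to the stand's +x, the drop to -x. Grows counter-clockwise from above, stops at 0 and 3.14 (drop to +x). Slight friction (0.03 N m): stays where left.
- tag_stand: Fixed dark steel block 70 (x) x 100 (y) x 22 mm that carries the service tag on an upright spindle. Origin: centre of its underside on the counter.
- tag_axis (a point): Point on the tag's upright turning axis, level with the tag's top edge, 106 mm above the counter; axes as tag_stand.
- tag_drop (a point): Middle of the drop emblem on the tag's face; turns with the tag.
- plain_cap: Loose bystander: plain light grey round cap, 88 mm diameter, 18 mm high, with a round knob (30 mm diameter, to 44 mm) and no lugs; not the filter's lid. Origin: centre of its underside.
- mug: Bystander: pink mug, 80 mm diameter, 95 mm high. Origin: centre of its underside.
- jar_a: Bystander: glass jar, 76 mm diameter, 110 mm high. Origin: centre of its underside.
- jar_b: Bystander: pink jar, 68 mm diameter, 90 mm high. Origin: centre of its underside.
- wrench: Bystander: flat steel wrench lying on the counter.
- brush: Bystander: brush lying on the counter.
Not all that is in view belongs to the job. Leave any purple look-alike of the housing alone. Of the things shaped like the tag_stand, the steel one is meant.

How it is judged (in metres and radians):
On the way, in this order (a step that is already met when the one before it is completed fails the run):
1. the lid is on the housing, pressed in and twisted to its locked position (z of lid in the frame of housing below 0.0785 m and horizontal distance between lid and housing below 0.006 m and angle between the x axis of lid and the y axis of housing, either way round below 0.3 rad), for 0.2 s.
2. then the tag is turned half round, drop emblem to the front (value of joint tag above 2.9 rad), for 0.2 s.
At the end, for the whole second after the job is handed in: The lid stays locked by itself: centred on the housing within 6 mm, level within 0.08 rad, its underside less than 78.5 mm above the housing's foot (lugs below the lip) and its bar within 0.3 rad of the line of the pipe stubs; and the tag is turned to more than 2.9 rad (drop to the stand's +x) (all of step 1 and angle between lid's own z axis and vertical below 0.08 rad and linear speed of lid below 0.02 m/s and value of joint tag above 2.9 rad); the robot touches nothing.
It fails at once if a bystander is shifted by more than 30 mm (distance of any of plain_cap, mug, jar_a, jar_b, wrench, brush from where it was at the start of the episode above 0.03 m).
It also fails if it takes over 70 s, if anything falls off the work surface, if the arm or the gripper's body presses on something with over 40 N, if the wrist force passes 120 N, or if a joint passes its speed limit or range.

## Working session

There is one attempt and no reset: what is moved stays moved. The work goes in short steps, Python scripts to look and compute and a tool call to move; the robot and the scene stay as the last step left them, time stands still between calls to the robot, and variables do not carry over. Pictures are saved under pics/ and viewed, at most 13 in all, crops included, and the job is handed in when it is done.

Besides the shell and the picture viewer there is one more tool, called after "Call:" as name([rows], argument=value, ...), one row to a line, values as JSON. step_arm: Moves the arm, as the interface text tells. Its arguments: {"type":"object","properties":{"hand":{"type":"array","items":{"type":"number"}},"dp":{"type":"array","items":{"type":"array","items":{"type":"number"}}},"yaw":{"type":"array","items":{"type":"number"}}},"required":["hand","dp","yaw"]}

```bash
mkdir -p pics; cat > h.py <<'E'
import numpy as np, cv2
from bench import ctrl
from scipy.spatial.transform import Rotation as R
def cam(n):
    c=ctrl.calibration(n); K=np.array(c["camera_matrix"],float)
    if "rvec" in c:
        Rm=cv2.Rodrigues(np.array(c["rvec"],float))[0]; t=np.array(c["tvec"],float).ravel()
        return K,Rm,t
    s=ctrl.state(); T=np.eye(4); T[:3,:3]=R.from_quat(s["eef_rot"]).as_matrix(); T[:3,3]=s["tool_pos"]
    M=np.linalg.inv(T@np.array(c["T_tool_cam"],float)); return K,M[:3,:3],M[:3,3]
def at_z(c,px,z):
    K,Rm,t=c; d=Rm.T@np.linalg.solve(K,[px[0],px[1],1]); o=-Rm.T@t
    return o+d*(z-o[2])/d[2]
def proj(c,P):
    K,Rm,t=c; q=K@(Rm@np.array(P,float)+t); return q[:2]/q[2]
def snap(n,f=None):
    im=ctrl.snapshot(n)
    if f: cv2.imwrite(f"pics/{f}.png",im[:,:,::-1])
    return im
E
python3 - <<'E'
from h import *
a=snap("top");b=snap("side")
cv2.imwrite("pics/a.png",cv2.resize(np.vstack([a,b])[:,:,::-1],None,fx=.78,fy=.78) if 0 else np.vstack([cv2.resize(a,(400,300)),cv2.resize(b,(400,300))])[:,:,::-1])
cv2.imwrite("pics/top.png",cv2.resize(a,(800,600),interpolation=cv2.INTER_CUBIC)[:,:,::-1])
cv2.imwrite("pics/side.png",cv2.resize(b,(800,600),interpolation=cv2.INTER_CUBIC)[:,:,::-1])
Z=dict(housing_mouth=90,housing_slot=90,housing_pipe=45,lid_bar=52.5,lid_lug=2.5,tag_axis=106,tag_drop=76,plain_cap=0,tag_stand=0,housing=0,mug=0,jar_a=0,wrench=3,brush=5)
for n in("top","side"):
    c=cam(n)
    for l,z in Z.items():
        for r in ctrl.spot_point(n,l)[:4]:
            print(n,l,round(r["score"],2),np.round(r["point"]),np.round(at_z(c,r["point"],z)[:2]))
E
```

```text
top housing_mouth 0.95 [230. 247.] [421.  60.]
top housing_mouth 0.8 [273. 169.] [619. -47.]
top housing_slot 0.89 [221. 229.] [466.  85.]
top housing_slot 0.72 [266. 155.] [654. -28.]
top housing_pipe 0.9 [203. 257.] [393. 133.]
top housing_pipe 0.89 [238. 178.] [599.  43.]
top housing_pipe 0.59 [241. 114.] [771.  39.]
top lid_bar 0.67 [326. 232.] [ 459. -185.]
top lid_lug 0.92 [331. 219.] [ 495. -205.]
top lid_lug 0.27 [152. 222.] [484. 276.]
top tag_axis 0.85 [145. 219.] [490. 272.]
top tag_axis 0.82 [123. 159.] [639. 332.]
top tag_drop 0.74 [148. 224.] [478. 272.]
top tag_drop 0.73 [125. 163.] [633. 335.]
top tag_drop 0.54 [240. 176.] [601.  38.]
top plain_cap 0.73 [391. 214.] [ 510. -370.]
top tag_stand 0.86 [154. 224.] [480. 274.]
top tag_stand 0.79 [133. 167.] [635. 335.]
top tag_stand 0.5 [242. 115.] [781.  38.]
top housing 0.59 [268. 173.] [618. -37.]
top housing 0.57 [230. 241.] [434.  65.]
top mug 0.97 [294. 122.] [ 761. -107.]
top mug 0.44 [146. 219.] [490. 295.]
top jar_a 0.78 [242. 116.] [776.  36.]
top jar_a 0.74 [186. 140.] [709. 190.]
top jar_a 0.69 [294. 122.] [ 763
[... 657 characters left out ...]
 [195. 278.] [627. 333.]
side tag_drop 0.76 [251. 279.] [477. 273.]
side plain_cap 0.83 [310. 156.] [ 506. -362.]
side plain_cap 0.73 [197. 248.] [703. 202.]
side tag_stand 0.89 [197. 289.] [630. 332.]
side tag_stand 0.87 [251. 289.] [481. 264.]
side tag_stand 0.71 [304. 189.] [ 468. -187.]
side tag_stand 0.64 [252. 209.] [606. -24.]
side housing 0.7 [293. 245.] [419.  62.]
side housing 0.56 [250. 208.] [611. -23.]
side mug 0.69 [222. 182.] [761. -96.]
side mug 0.46 [248. 208.] [620. -23.]
side jar_a 0.78 [197. 206.] [789.  47.]
side jar_a 0.68 [194. 246.] [715. 199.]
side wrench 0.68 [263. 147.] [ 695. -334.]
side wrench 0.34 [303. 190.] [ 470. -180.]
side brush 0.74 [285. 337.] [333. 362.]
```

View pics/top.png

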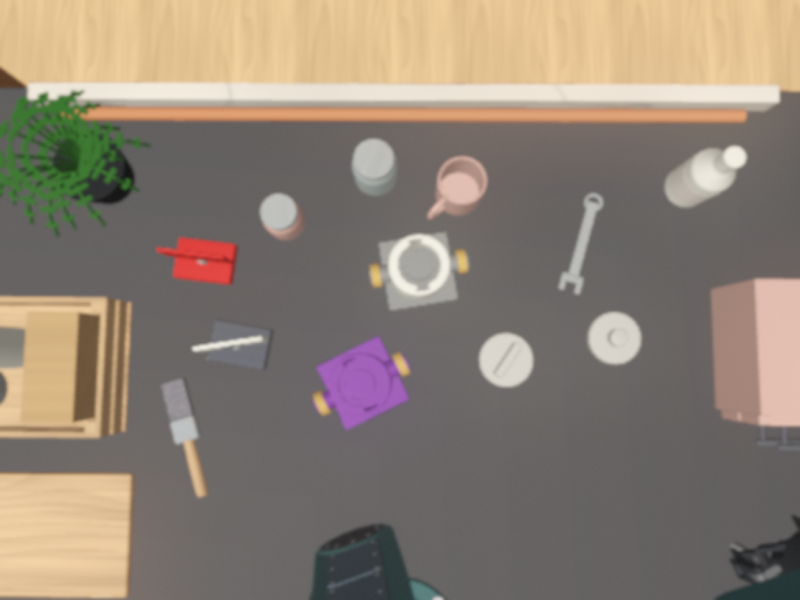

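View pics/side.png

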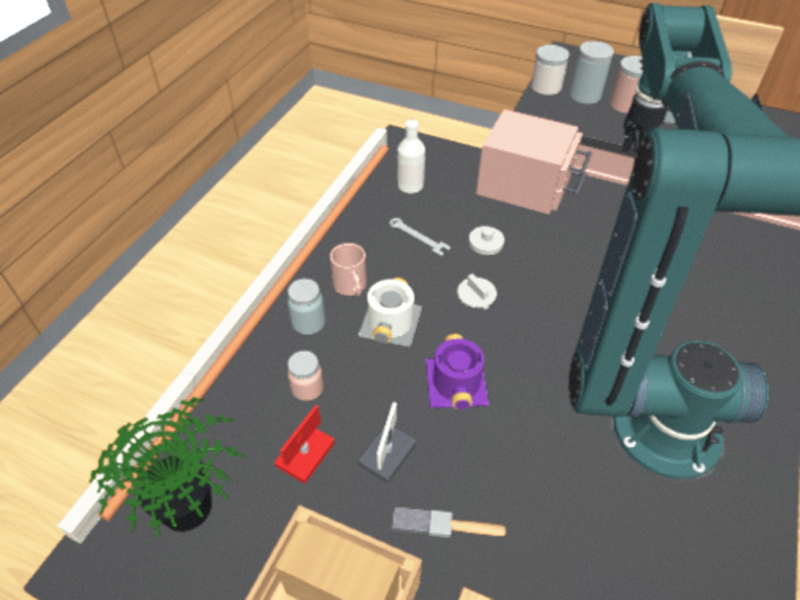

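Call:
step_arm([
  [28, 38, 20],
  [56, 76, 30],
  [84, 114, 30],
  [112, 152, 30],
  [140, 190, 30],
  [168, 228, 30],
  [196, 266, 30],
  [220, 300, 30],
  [220, 310, 30],
  [220, 310, 30],
], hand=[85, 85, 85, 85, 85, 85, 85, 85, 85, 85], yaw=[0, 0, 0, 0, 0, 0, 0, 0, 0, 0])

```text
time: 2.75
tool_pos: [450.4, -189.1, 261.5]
eef_rot: [0.977, 0.215, -0.0, 0.0]
ft_force: [0.6, -0.2, -0.4]
width: 85.0
grasp_force: 0.0
```

```bash
python3 - <<'E'
from h import *
s=ctrl.state(); print(s["time"],s["tool_pos"],np.round(R.from_quat(s["eef_rot"]).as_matrix(),2),np.round(s["joint_positions"],2))
c=cam("wrist"); print(np.array(ctrl.calibration("wrist")["T_tool_cam"]).round(2),c[0])
a=snap("wrist","w1")
for l,z in dict(lid_bar=52.5,lid_lug=2.5,lid=0).items():
    for r in ctrl.spot_point("wrist",l)[:4]: print(l,round(r["score"],2),np.round(r["point"]),np.round(at_z(c,r["point"],z)[:2],1))
E
```

```text
2.75 [ 450.40026498 -189.12886206  261.45099871] [[ 0.91  0.42 -0.  ]
 [ 0.42 -0.91 -0.  ]
 [-0.    0.   -1.  ]] [-0.51 -0.05  1.46 -0.    1.74  0.62]
[[   0.     -0.95   -0.3    76.67]
 [   1.      0.     -0.      0.7 ]
 [   0.     -0.3     0.95 -142.83]
 [   0.      0.      0.      1.  ]] [[265.11581811   0.         253.0210913 ]
 [  0.         265.11581811 189.06783816]
 [  0.           0.           1.        ]]
lid_bar 0.71 [248. 156.] [ 458.5 -179.1]
lid_lug 0.57 [273. 132.] [ 497.9 -200.6]
lid 0.61 [250. 146.] [ 464.1 -178.2]
```

View pics/w1.png

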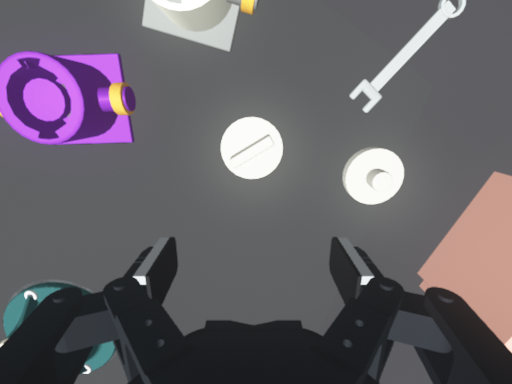

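```bash
python3 - <<'E'
from h import *
im=cv2.imread("pics/w1.png"); c=cam("wrist")
g=cv2.cvtColor(im,6); m=np.zeros_like(g); cv2.circle(m,(252,148),42,255,-1)
b=((g>140)&(m>0)).astype(np.uint8)
e=cv2.fitEllipse(max(cv2.findContours(b,0,1)[0],key=len)); print(e, at_z(c,e[0],20))
cr=im[105:190,205:300]; cr=cv2.resize(cv2.convertScaleAbs(cr,alpha=2.2,beta=-310),None,fx=6,fy=6,interpolation=2); cv2.imwrite("pics/c1.png",cr)
E
```

```text
((251.25987243652344, 147.48728942871094), (62.36490249633789, 62.635616302490234), 138.41664123535156) [ 466.20723565 -180.95847755   20.        ]
```

View pics/c1.png

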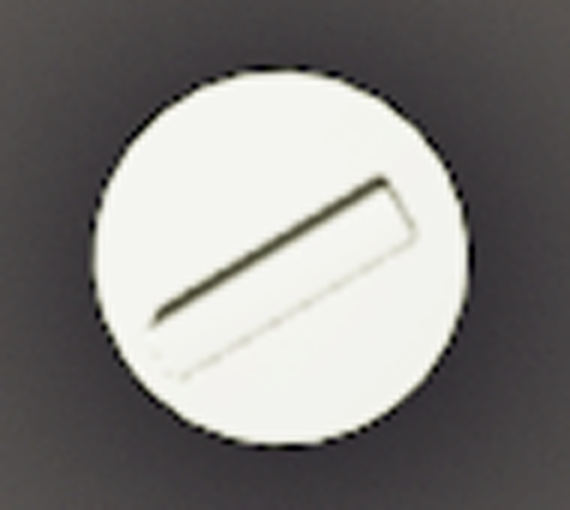

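```bash
python3 - <<'E'
from h import *
c=cam("wrist")
q=np.array([[182,380],[415,238],[155,322],[387,188]])/6+[205,105]
w=[at_z(c,p,52.5)[:2] for p in q]; print(np.round(w,1),np.mean(w,axis=0))
for i in(0,2):
  d=w[i+1]-w[i]; print(np.hypot(*d),np.degrees(np.arctan2(d[1],d[0])))
E
```

```text
[[ 436.  -171.2]
 [ 486.8 -205. ]
 [ 445.7 -160.4]
 [ 494.  -194.7]] [ 465.62628046 -182.84823167]
61.01382566191175 -33.65965831005146
59.26535316680422 -35.34794491404143
```

Call:
step_arm([
  [15, 7, -10],
  [15, 7, -20],
  [15, 7, -30],
  [15, 7, -40],
  [15, 7, -50],
  [15, 7, -60],
  [15, 7, -70],
  [15, 7, -80],
  [15, 7, -90],
  [15, 7, -100],
  [15, 7, -110],
  [15, 7, -120],
  [15, 7, -120],
  [15, 7, -120],
], hand=[85, 85, 85, 85, 85, 85, 85, 85, 85, 85, 60, 50, 50, 50], yaw=[0.18, 0.36, 0.54, 0.72, 0.9, 1.08, 1.26, 1.44, 1.62, 1.8, 1.98, 2.107, 2.107, 2.107])

```text
time: 4.7
tool_pos: [465.7, -183.0, 141.7]
eef_rot: [0.298, 0.955, -0.0, 0.0]
ft_force: [0.7, 0.3, 0.3]
width: 50.1
grasp_force: 0.0
```

```bash
python3 - <<'E'
from h import *
s=ctrl.state(); print(s["time"],s["tool_pos"],np.degrees(R.from_quat(s["eef_rot"]).as_matrix()[:2,0]),np.round(s["joint_positions"],2))
c=cam("wrist")
im=snap("wrist")
px=proj(c,[466,-182,52.5]);print(px, proj(c,[466,-182,22.5]))
cv2.imwrite("pics/w2.png",cv2.resize(im[:,:,::-1],None,fx=1.5,fy=1.5))
g=cv2.cvtColor(im,7)
b=((g>140)).astype(np.uint8)
cs=[k for k in cv2.findContours(b,0,1)[0] if cv2.pointPolygonTest(k,tuple(map(float,px)),False)>=0]
for k in cs:
    e=cv2.fitEllipse(k);print(e,at_z(c,e[0],20))
for r in ctrl.spot_point("wrist","lid_bar"):print(r,at_z(c,r["point"],52.5))
E
```

```text
4.7 [ 465.66009455 -182.95284465  141.73105355] [-47.13850478  32.56941178] [-0.49  0.01  1.63  0.    1.5  -1.45]
[254.66516357 192.20714335] [254.47243467 183.0780323 ]
((255.47145080566406, 179.3123016357422), (84.35514831542969, 87.00945281982422), 85.54755401611328) [ 463.85440435 -179.25157836   20.        ]
{'point': [258.8, 194.8], 'score': 0.92} [ 470.25146246 -180.28498785   52.5       ]
```

View pics/w2.png

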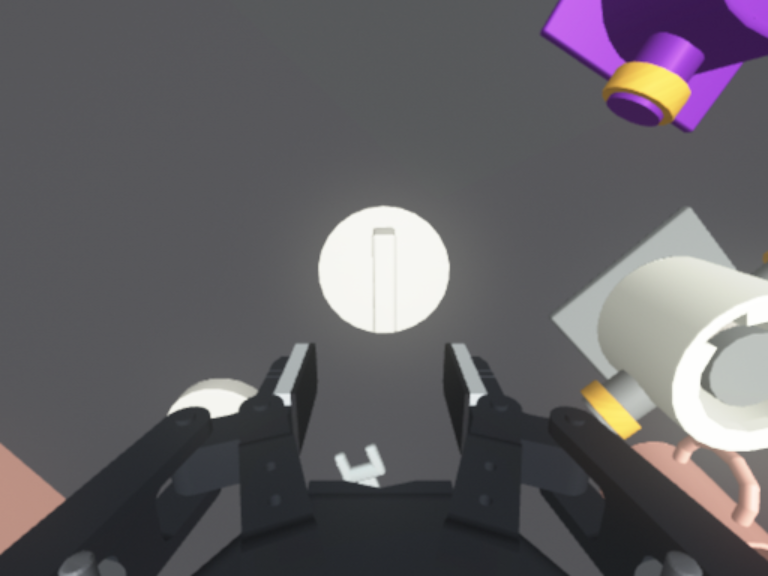

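Call:
step_arm([
  [0, 2, -40],
  [0, 2, -75],
  [0, 2, -100],
  [0, 2, -115],
  [0, 2, -115],
  [0, 2, -115],
  [0, 2, -115],
  [0, 2, -115],
  [0, 2, -115],
  [0, 2, -115],
  [0, 2, -115],
], hand=[50, 50, 50, 50, 50, 10, 10, 10, 10, 10, 10], yaw=[0, 0, 0, 0, 0, 0, 0, 0, 0, 0, 0])

```text
time: 6.18
tool_pos: [466.9, -180.9, 27.9]
eef_rot: [0.296, 0.955, -0.0, 0.002]
ft_force: [-0.3, -0.2, 5.3]
width: 13.2
grasp_force: 60.7
```

Call:
step_arm([
  [0, 0, 40],
  [0, 0, 95],
  [0, 0, 150],
  [40, 15, 200],
  [80, 30, 205],
  [120, 45, 205],
  [160, 60, 205],
  [195, 75, 205],
  [213, 83, 205],
  [223, 86, 205],
  [223, 86, 205],
], hand=[10, 10, 10, 10, 10, 10, 10, 10, 10, 10, 10], yaw=[0, 0, 0, 0, 0, 0, 0, 0, 0, 0, 0])

```text
time: 7.55
tool_pos: [688.6, -94.3, 230.3]
eef_rot: [0.296, 0.955, -0.0, -0.001]
ft_force: [-0.3, -0.3, -0.8]
width: 12.7
grasp_force: 59.7
```

```bash
python3 - <<'E'
from h import *
s=ctrl.state(); T=np.array(s["tool_pos"]); Rm=R.from_quat(s["eef_rot"]).as_matrix(); print(s["time"],T,s["width"],np.round(s["joint_positions"],2))
c=cam("wrist"); im=snap("wrist")
cv2.imwrite("pics/w3.png",cv2.resize(im[:,:,::-1],None,fx=1.5,fy=1.5)); cv2.imwrite("pics/w3raw.png",im[:,:,::-1])
for l,z in dict(housing_mouth=90,housing_slot=90,housing_pipe=45,lid_bar=T[2]+25.5,lid_lug=T[2]-24).items():
    for r in ctrl.spot_point("wrist",l)[:4]:
        p=at_z(c,r["point"],z); print(l,round(r["score"],2),r["point"],p.round(1), (Rm.T@(p-T)).round(1) if l[0]=='l' else '')
E
```

```text
7.55 [688.56124501 -94.28482443 230.33825276] 12.657483746019246 [-0.22  0.42  0.97 -0.    1.76 -1.19]
housing_mouth 0.58 [262.8, 86.3] [615.4 -33.   90. ] 
housing_slot 0.81 [294.3, 116.2] [657.7 -22.3  90. ] 
housing_slot 0.55 [454.4, 41.5] [685.6 139.8  90. ] 
housing_pipe 0.84 [320.1, 34.2] [605.   51.4  45. ] 
lid_bar 0.65 [250.6, 261.9] [686.9 -95.4 255.8] [  0.8  -1.8 -25.5]
lid_lug 0.68 [264.4, 91.2] [622.2 -41.3 206.3] [84.6  6.1 24.1]
```

View pics/w3.png

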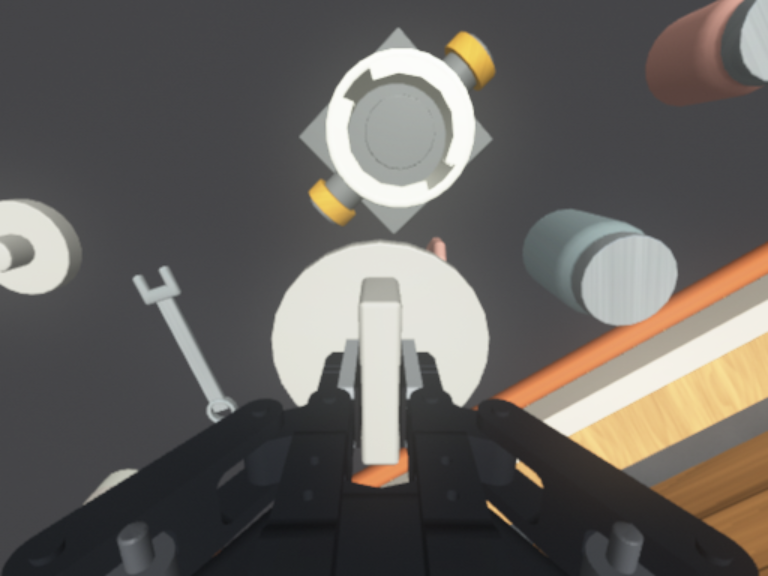

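```bash
cat >> h.py <<'E'
from scipy.optimize import least_squares
TH=np.linspace(0,2*np.pi,120)
def hull(c,f,x,y,r,zs):   # f maps model point to world
    return cv2.convexHull(np.float32([proj(c,f(np.array([x+r*np.cos(t),y+r*np.sin(t),z]))) for z in zs for t in TH]))
def fit(c,f,pts,x0,r,zs):
    def res(v):
        h=hull(c,f,v[0],v[1],r,zs); return [cv2.pointPolygonTest(h,(float(a),float(b)),True) for a,b in pts]
    s=least_squares(res,x0,diff_step=1e-3,x_scale=10,loss="soft_l1"); return s.x,np.abs(s.fun).mean()
def edges(g,ctr,angs,r0,r1,th):  # walk outward until dark
    out=[]
    for a in angs:
        rr=np.arange(r0,r1,.25); v=cv2.remap(g,np.float32([ctr[0]+rr*np.cos(a)]),np.float32([ctr[1]+rr*np.sin(a)]),1)[0].astype(float)
        k=np.argmax(v<th)
        if v[k]<th and k: out.append((ctr[0]+rr[k]*np.cos(a),ctr[1]+rr[k]*np.sin(a)))
    return np.array(out)
E
python3 - <<'E'
from h import *
s=ctrl.state(); T=np.array(s["tool_pos"]); Rm=R.from_quat(s["eef_rot"]).as_matrix()
c=cam("wrist"); im=cv2.imread("pics/w3raw.png"); g=cv2.cvtColor(im,6); V=im.astype(float)
# lid: flange
D=np.radians
a=np.r_[np.arange(-170,-65,4),np.arange(-45,-10,4)]
p=edges(g,(253,227),D(a),40,90,150)
v,e=fit(c,lambda q:T+Rm@np.array([q[0],q[1],27.9-q[2]]),p,[1.,1.],45,(15.5,22.5)); print("lid in tool",v,e,len(p))
# housing
a=np.r_[np.arange(-30,115,4),np.arange(150,290,4)]
p=edges(g,(266.7,85),D(a),44,70,190)
w,e=fit(c,lambda q:q,p,[615.,-40.],50,(60,75,90)); print("mouth",w,e,len(p))
# pipes yellow
hsv=cv2.cvtColor(im,40); m=((hsv[...,0]>15)&(hsv[...,0]<32)&(hsv[...,1]>130)&(hsv[...,2]>120)).astype(np.uint8); m[160:]=0
n,_,st,ce=cv2.connectedComponentsWithStats(m)
P=[at_z(c,ce[i],55)[:2] for i in range(1,n) if st[i,4]>100]; print(P)
d=P[0]-P[1]; print(np.degrees(np.arctan2(d[1],d[0])),np.hypot(*d),np.mean(P,axis=0))
for q in((353,88),(440,180)): # slots approx
    z=at_z(c,np.array(q)/1.5,88)[:2]-w; print(np.degrees(np.arctan2(z[1],z[0])),np.hypot(*z))
print("yawx",np.degrees(np.arctan2(Rm[1,0],Rm[0,0])))
o=cv2.resize(im[20:175,180:350],None,fx=3.4,fy=3.4,interpolation=2)
L=lambda P:tuple(((proj(c,P)-[180,20])*3.4).astype(int))
for t in TH:
    cv2.circle(o,L([w[0]+50*np.cos(t),w[1]+50*np.sin(t),90]),1,(0,0,255),-1); cv2.circle(o,L([w[0]+35*np.cos(t),w[1]+35*np.sin(t),90]),1,(255,0,0),-1)
cv2.imwrite("pics/o3.png",o)
E
```

```text
lid in tool [ 0.74191683 -0.47959797] 0.22354047226962298 35
mouth [618.44644021 -31.08846408] 0.20617106891074893 63
[array([605.05583969,  42.51010316]), array([ 630.66968825, -103.81539874])]
99.92886156987934 148.55040136001872 [617.86276397 -30.65264779]
-165.4147014011154 40.77252840348796
7.813478214936363 42.76971436681325
yawx 145.4761848243948
```

View pics/o3.png

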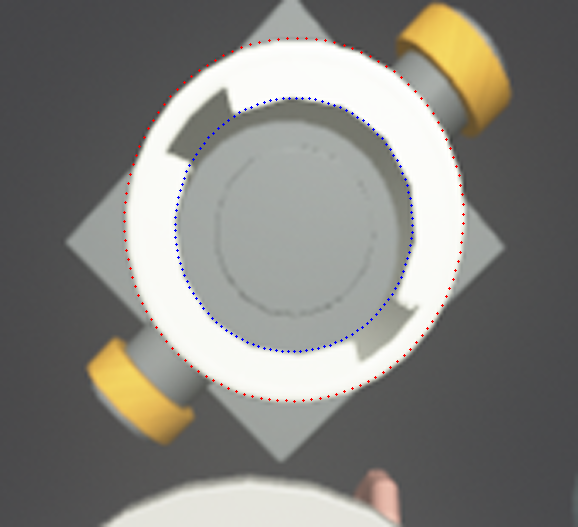

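Call:
step_arm([
  [-20, 18, 0],
  [-40, 36, 0],
  [-60, 54, 0],
  [-69.5, 63.8, 0],
  [-69.5, 63.8, -20],
  [-69.5, 63.8, -50],
  [-69.5, 63.8, -80],
  [-69.5, 63.8, -85],
  [-69.5, 63.8, -85],
  [-69.5, 63.8, -85],
], hand=[10, 10, 10, 10, 10, 10, 10, 10, 10, 10], yaw=[0.15, 0.3, 0.45, 0.6, 0.777, 0.777, 0.777, 0.777, 0.777, 0.777])

```text
time: 9.1
tool_pos: [620.2, -30.7, 148.5]
eef_rot: [-0.087, 0.996, -0.0, 0.002]
ft_force: [0.1, 0.2, -0.6]
width: 13.0
grasp_force: 59.7
```

```bash
python3 - <<'E'
from h import *
s=ctrl.state(); print(s["tool_pos"],np.degrees(np.arctan2(*R.from_quat(s["eef_rot"]).as_matrix()[[1,0],0])),np.round(s["joint_positions"],2),s["ft_force"])
T=np.array(s["tool_pos"]); Rm=R.from_quat(s["eef_rot"]).as_matrix(); c=cam("wrist")
im=snap("wrist"); g=cv2.cvtColor(im,7)
cv2.imwrite("pics/w4.png",cv2.resize(im[:,:,::-1],None,fx=1.5,fy=1.5))
E
```

```text
[620.2028466  -30.72963068 148.54960243] -169.968434367839 [-0.14  0.27  1.32  0.    1.54 -1.89] [ 0.12535871  0.2094308  -0.59634292]
```

View pics/w4.png

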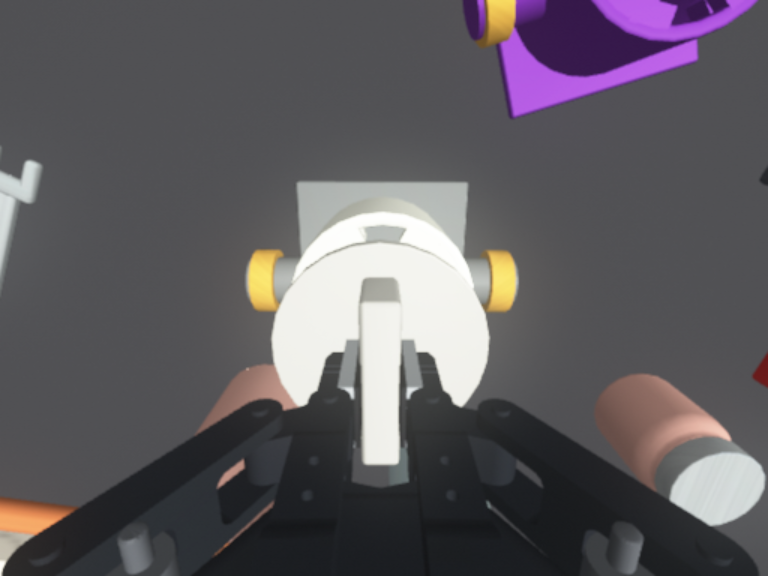

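Call:
step_arm([
  [-1, 0, -12],
  [-1, 0, -22],
  [-1, 0, -30],
  [-1, 0, -34],
  [-1, 0, -36],
  [-1, 0, -36],
], hand=[10, 10, 10, 10, 10, 10], yaw=[0, 0, 0, 0, 0, 0])

```text
time: 9.9
tool_pos: [620.0, -30.3, 111.1]
eef_rot: [-0.088, 0.996, -0.0, 0.002]
ft_force: [4.3, 0.5, 1.9]
width: 13.1
grasp_force: 60.5
```

Call:
step_arm([
  [1, 0, -2],
  [1, 0, -4],
  [1, 0, -6],
  [1, 0, -8],
  [1, 0, -9],
  [1, 0, -9],
], hand=[10, 10, 10, 10, 10, 10], yaw=[0, 0, 0, 0, 0, 0])

```text
time: 10.65
tool_pos: [619.9, -30.4, 103.6]
eef_rot: [-0.088, 0.996, -0.0, 0.001]
ft_force: [1.1, 1.6, 9.5]
width: 12.7
grasp_force: 61.7
```

Call:
step_arm([
  [0, 0, -1],
  [0, 0, -2],
  [0, 0, -2.5],
], hand=[10, 10, 10], yaw=[0, 0, 0])

```text
time: 11.02
tool_pos: [619.9, -30.4, 103.4]
eef_rot: [-0.088, 0.996, -0.0, 0.002]
ft_force: [-3.6, 2.0, 17.9]
width: 13.0
grasp_force: 62.7
```

Call:
step_arm([
  [0, 0, 1],
  [0, 0, 1],
  [0, 0, 1],
  [0, -0.3, 1],
  [0, -0.4, 1],
  [0, -0.5, 1],
  [0, -0.6, 1],
  [0, -0.7, 1],
  [0, -0.8, 1],
  [0, -0.9, 1],
  [0, -1, 1],
  [0, -1, 1],
  [0, -1, 1],
], hand=[10, 10, 10, 10, 10, 10, 10, 10, 10, 10, 10, 10, 10], yaw=[-0.1, -0.25, -0.4, -0.55, -0.7, -0.85, -1, -1.15, -1.3, -1.4, -1.5, -1.54, -1.54])

```text
time: 12.65
tool_pos: [620.4, -32.4, 103.2]
eef_rot: [0.63, 0.776, 0.0, 0.003]
ft_force: [0.2, 0.6, 11.6]
width: 12.8
grasp_force: 62.1
```

```bash
python3 - <<'E'
from h import *
s=ctrl.state(); print(np.degrees(np.arctan2(*R.from_quat(s["eef_rot"]).as_matrix()[[1,0],0])),s["torque"],s["joint_positions"])
E
```

```text
101.87264255996078 [-0.53342023 -0.21990581  0.43178254] [-0.14222012  0.29636621  1.38252105 -0.00234501  1.45797722 -0.34918527]
```

Call:
step_arm([
  [0, 0, 2],
  [0, 0, 2],
  [0, 0, 2],
  [0, 0, 2],
  [0, 0, 4],
  [0, 0, 30],
  [0, 0, 70],
  [0, 0, 120],
  [-20, 40, 150],
  [-45, 80, 150],
  [-70, 120, 150],
  [-95, 165, 150],
  [-115, 200, 150],
  [-125, 220, 150],
  [-125, 222, 150],
  [-125, 222, 150],
], hand=[10, 10, 30, 45, 50, 50, 50, 50, 50, 50, 50, 50, 50, 50, 50, 50], yaw=[0, 0, 0, 0, 0, 0, 0, 0, 0, 0, 0, 0, 0, 0, 0, 0])

```text
time: 14.65
tool_pos: [494.4, 189.9, 249.5]
eef_rot: [0.631, 0.776, -0.0, 0.0]
ft_force: [0.1, 0.6, -0.8]
width: 50.2
grasp_force: 0.0
```

```bash
python3 - <<'E'
from h import *
s=ctrl.state(); print(s["time"],s["tool_pos"],np.round(s["joint_positions"],2))
c=cam("wrist"); im=snap("wrist"); cv2.imwrite("pics/w5raw.png",im[:,:,::-1])
t=snap("top")
for l,z in dict(tag_axis=106,tag_drop=76,tag_stand=0,tag_stand_=22).items():
    for r in ctrl.spot_point("wrist",l.strip("_"))[:3]: print(l,round(r["score"],2),r["point"],at_z(c,r["point"],z).round(1))
a=cv2.resize(im,(768,576))
k=cv2.resize(t[140:200,235:305],(280,240),interpolation=2); a[336:,488:]=k
cv2.imwrite("pics/w5.png",a[:,:,::-1])
E
```

```text
14.65 [494.38931046 189.90913591 249.53122592] [ 0.26  0.04  1.39 -0.    1.72  0.05]
tag_axis 0.88 [265.5, 94.4] [488.9 277.5 106. ]
tag_axis 0.75 [423.9, 59.3] [633.9 341.  106. ]
tag_drop 0.79 [404.4, 65.3] [631.7 339.   76. ]
tag_drop 0.71 [259.4, 100.6] [484.6 271.   76. ]
tag_stand 0.6 [369.9, 72.3] [625.7 339.    0. ]
tag_stand 0.56 [260.4, 98.3] [486.8 275.8   0. ]
tag_stand 0.34 [152.5, 2.0] [328.2 360.8   0. ]
tag_stand_ 0.6 [369.9, 72.3] [617.4 334.9  22. ]
tag_stand_ 0.56 [260.4, 98.3] [486.4 275.2  22. ]
tag_stand_ 0.34 [152.5, 2.0] [336.6 355.4  22. ]
```

View pics/w5.png

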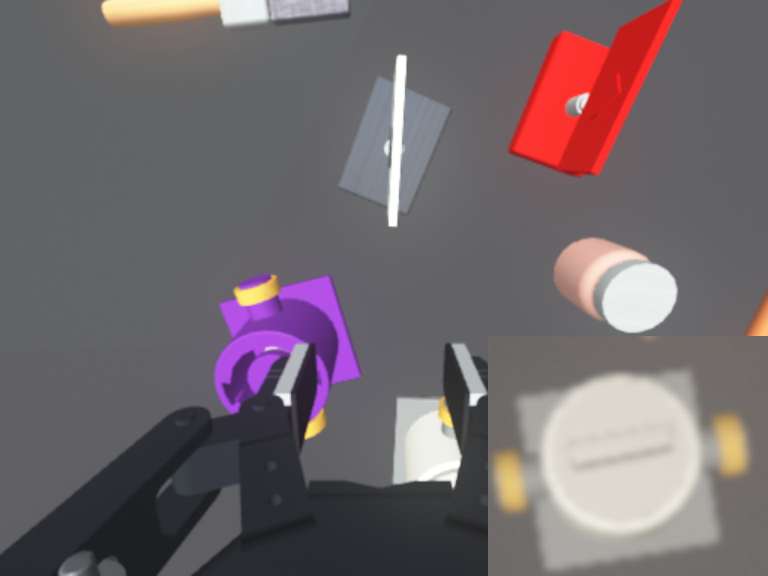

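```bash
python3 - <<'E'
from h import *
c=cam("wrist"); A=lambda p,z:at_z(c,np.array(p)/1.5,z)[:2]
ang=lambda d:np.degrees(np.arctan2(d[1],d[0]))
a,b=A((401,55),106),A((393,226),106); print(a,b,(a+b)/2,np.hypot(*(a-b)),ang(a-b))
q=[A(p,22) for p in((378,77),(450,108),(410,213),(340,185))]
print(np.mean(q,axis=0),ang(q[0]-q[3]),ang(q[1]-q[2]))
E
```

```text
[479.51713026 328.81623611] [497.94077715 220.63517722] [488.72895371 274.72570666] 109.7386543940816 99.66496276573338
[489.7771335  275.44669074] 80.36171676091394 81.92448219233356
```

Call:
step_arm([
  [-2, 40, 0],
  [-5, 80, 0],
  [-5, 85, -10],
  [-5, 85, -60],
  [-5, 85, -110],
  [-5, 85, -150],
  [-5, 85, -164],
  [-5, 85, -164],
  [-5, 85, -164],
  [-5, 85, -164],
  [-5, 85, -164],
], hand=[50, 50, 50, 50, 50, 50, 50, 30, 12, 10, 10], yaw=[0, -0.04, -0.04, -0.04, -0.04, -0.04, -0.04, -0.04, -0.04, -0.04, -0.04])

```text
time: 16.32
tool_pos: [490.0, 275.8, 87.3]
eef_rot: [0.646, 0.763, 0.001, 0.001]
ft_force: [-0.6, 0.5, 0.7]
width: 10.1
grasp_force: 0.0
```

Call:
step_arm([
  [0, 0, 0],
  [0, 0, 0],
  [0, 0, 0],
  [0, 0, 0],
  [0, 0, 0],
  [0, 0, 0],
  [0, 0, 0],
  [0, 0, 0],
  [0, 0, 0],
  [0, 0, 0],
  [0, 0, 0],
  [0, 0, 0],
  [0, 0, 0],
  [0, 0, 0],
  [0, 0, 0],
  [0, 0, 50],
], hand=[10, 10, 10, 10, 10, 10, 10, 10, 10, 10, 10, 10, 10, 30, 50, 50], yaw=[0.15, 0.3, 0.45, 0.6, 0.75, 0.9, 1.05, 1.2, 1.35, 1.5, 1.65, 1.8, 1.8, 1.8, 1.8, 1.8])

```text
time: 18.32
tool_pos: [486.2, 274.1, 131.1]
eef_rot: [-0.196, 0.981, -0.001, -0.006]
ft_force: [-0.1, 0.7, 0.8]
width: 50.1
grasp_force: 0.0
```

Call:
step_arm([
  [0, 0, 40],
  [2, 1, 50],
  [2, 1, 50],
  [2, 1, 50],
  [2, 1, 50],
  [2, 1, 50],
  [2, 1, 50],
  [2, 1, 50],
  [2, 1, 50],
  [2, 1, 50],
  [2, 1, 50],
  [2, 1, 50],
  [2, 1, 50],
  [2, 1, 50],
  [2, 1, 50],
  [2, 1, 50],
  [2, 1, 50],
  [2, 1, 50],
  [2, 1, 50],
  [2, 1, 50],
], hand=[50, 50, 50, 50, 50, 50, 50, 50, 50, 50, 50, 50, 50, 50, 50, 50, 50, 50, 50, 50], yaw=[0, -0.18, -0.36, -0.54, -0.72, -0.9, -1.08, -1.26, -1.44, -1.62, -1.8, -1.98, -2.16, -2.34, -2.52, -2.7, -2.88, -3.06, -3.24, -3.24])

```text
time: 20.82
tool_pos: [491.3, 276.5, 185.9]
eef_rot: [0.989, 0.149, 0.0, 0.0]
ft_force: [-0.0, 0.0, -0.7]
width: 49.9
grasp_force: 0.0
```

```bash
python3 - <<'E'
from h import *
s=ctrl.state(); print(s["time"],s["tool_pos"],np.degrees(np.arctan2(*R.from_quat(s["eef_rot"]).as_matrix()[[1,0],0])),np.round(s["joint_positions"],2))
snap("wrist","w6")
E
```

```text
20.825 [491.28173245 276.46727375 185.88075663] 17.084496045275912 [ 0.41  0.13  1.41 -0.    1.6   1.68]
```

View pics/w6.png

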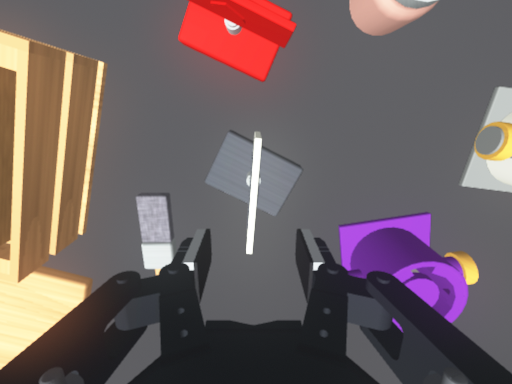

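Call:
step_arm([
  [-2, -1, -40],
  [-2, -1, -80],
  [-2, -1, -99],
  [-2, -1, -99],
  [-2, -1, -99],
  [-2, -1, -99],
  [-2, -1, -99],
  [-2, -1, -99],
  [-2, -1, -99],
  [-2, -1, -99],
  [-2, -1, -99],
  [-2, -1, -99],
  [-2, -1, -99],
  [-2, -1, -99],
  [-2, -1, -99],
  [-2, -1, -99],
], hand=[50, 50, 50, 30, 10, 10, 10, 10, 10, 10, 10, 10, 10, 10, 10, 10], yaw=[0, 0, 0, 0, 0, 0, 0.15, 0.3, 0.45, 0.6, 0.75, 0.9, 1.05, 1.2, 1.25, 1.25])

```text
time: 22.88
tool_pos: [489.0, 276.6, 88.2]
eef_rot: [0.716, 0.699, 0.001, -0.001]
ft_force: [-2.9, 1.6, 2.1]
width: 10.3
grasp_force: 1.7
```

```bash
python3 - <<'E'
from h import *
s=ctrl.state(); print(s["torque"],s["ft_force"],s["tool_pos"],np.degrees(np.arctan2(*R.from_quat(s["eef_rot"]).as_matrix()[[1,0],0])))
E
```

```text
[0.33725637 0.54290819 0.01496309] [-2.87162861  1.63254252  2.07270468] [489.00854146 276.60431342  88.23087304] 88.62210848502453
```

Call:
step_arm([
  [0, 0, 0],
  [0, 0, 0],
  [0, 0, 0],
], hand=[10, 10, 10], yaw=[0.08, 0.14, 0.14])

```text
time: 23.25
tool_pos: [488.5, 276.7, 88.2]
eef_rot: [0.666, 0.746, 0.001, -0.001]
ft_force: [-3.6, 3.2, 3.5]
width: 10.3
grasp_force: 34.9
```

Call:
step_arm([
  [0, 0, 0],
  [0, 0, 0],
  [0, 0, 40],
  [0, 0, 90],
  [0, 0, 140],
  [0, -30, 150],
  [0, -60, 150],
  [0, -85, 150],
  [0, -85, 150],
  [0, -85, 150],
], hand=[30, 50, 50, 50, 50, 50, 50, 50, 50, 50], yaw=[0, 0, 0, 0, 0, 0, 0, 0, 0, 0])

```text
time: 24.5
tool_pos: [489.3, 190.8, 236.8]
eef_rot: [0.665, 0.747, 0.0, -0.0]
ft_force: [0.2, 0.4, -0.0]
width: 50.0
grasp_force: 0.0
```

```bash
python3 - <<'E'
from h import *
s=ctrl.state(); print(s["time"],s["tool_pos"])
im=snap("wrist"); t=snap("top")
a=cv2.resize(im,(768,576)); a[336:,488:]=cv2.resize(t[140:200,235:305],(280,240),interpolation=2)
cv2.imwrite("pics/w7.png",a[:,:,::-1])
E
```

```text
24.5 [489.31364394 190.75735065 236.82331081]
```

View pics/w7.png

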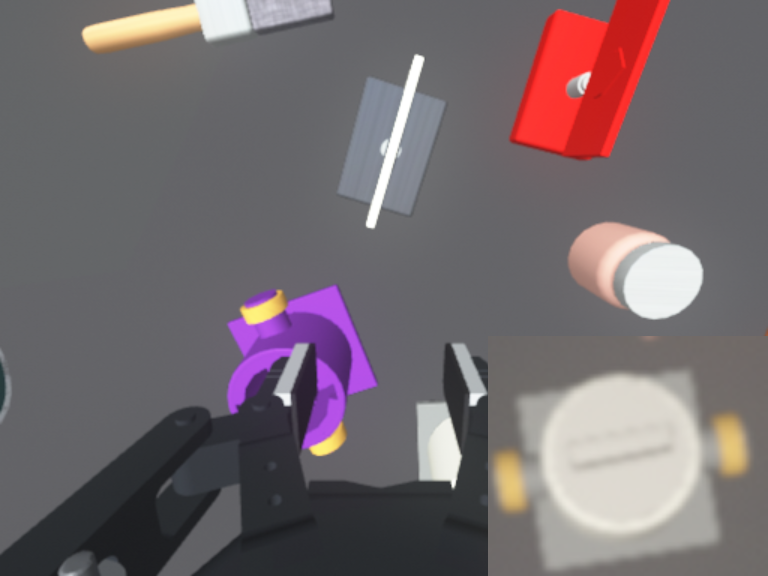

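The wrist view shows the tag's edge running from (418,57) to (371,226), parallel to the stand's long side, so it is at its stop. The inset shows the lid seated with its bar along the pipe stubs. I'm handing the job in.

```bash
python3 -c "
from bench import ctrl
print(ctrl.sign_off())"
```

```text
the job is handed in; nothing more can be done
None
```

The job is handed in at about 24.5 s: by the last pictures and force readings, the lid is locked on the white housing and the steel stand's tag is turned to its stop. The hand-in returned no verdict, and I did not check the drop emblem or the bystanders in a final picture.

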